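# Load a label roll and hold the printer's calibration key with the stylus

### The job

Load the label printer: put the paper label roll over the upright spindle so that it sits flat on the deck, and let go of it. Then take the stylus out of its stand and use its tip to press the round key sunk in the collar on the printer's sloping front panel gently, about half-way in and not down to its stop, with the stylus square to that panel. Finish while still holding the stylus so, keeping the key pressed, and leave the other things on the desk where they are.

Things in the scene. Friction and masses are not known exactly. Their poses are not given: they have to be found in the camera images.
- label_printer: White desktop label printer, cover off, fixed, 230 (x) x 140 (y). Origin at the centre of its underside, z up, its front is its own -x. Flat deck 30 mm above the desk with an upright spindle. A sloping console takes up the front (own x -105 to -27 mm, at most 56 mm above the desk; the key's collar 62); a low print head block (own x +94 to +114, 60 mm above the desk) stands at the rear.
- spindle_base (a point): Foot of the spindle's axis, on the deck (30 mm above the desk), at own (30, 0) mm of the printer. The spindle is 18 mm in diameter, 44 mm tall above the deck, its top 8 mm tapered to 10 mm. There is 29 mm free on the console side and 36 mm on the print head side of a loaded roll, and more at its sides (printer's +-y).
- key_top (a point): Centre of the top face of the round dark grey spring key, 16 mm across (moves with it), on the left (printer's +y) half of the console. Its z axis points straight out of the panel: up, leaning 20 degrees from vertical to the printer's -x. A fixed collar round it, 18 mm inside, 24 mm outside, stands 1.5 mm above the unpressed key top. The oblong to its right is no key.
- key (a joint): How far the key is pushed in along the panel's inward normal: 0 out, 0.010 m on its stop. It takes 1 N to start and 400 N/m more: 3 N at half-way (0.005), 5 N at the stop.
- label_roll: Roll of blank paper labels standing flat on the desk, a paper ring 56 mm outside with a thin cardboard core, 26 mm core hole, 40 mm high, 0.12 kg nominal. Origin at the centre of its underside, z along its axis.
- roll_centre (a point): Centre of the label roll, half-way up (20 mm above its underside).
- stylus_stand: Wooden block 56 x 56 x 50 mm high, fixed to the desk, with one upright hole 12 mm in diameter and 44 mm deep in the middle of its top. Origin at the centre of its underside.
- stylus_mid (a point): Middle of the stylus, on its axis, 80 mm from either end. The stylus is a slim white round pen 160 mm long, 10 mm thick, its lowest 18 mm tapering to a 3 mm tip, about 25 g. It stands upright, tip down, in the stand, its upper 116 mm free. Its z axis runs along the stylus from tip to blunt end.
- stylus: The stylus as a  origin at its tip, z axis from the tip to the blunt end.
- stylus_tip (a point): The tip of the stylus, on its axis, 80 mm below its middle; same axes.
- eraser: Bystander, leave it: small eraser in a sleeve, 22x42x13 mm; origin at the centre of its underside.
- washi_1: Bystander, leave it: small roll of paper tape lying flat, 37 across, 15 high mm; origin at the centre of its underside.
- washi_2: Bystander, leave it: another small roll of paper tape, 37 across, 15 high mm; origin at the centre of its underside.
- tea_light: Bystander, leave it: tea light in a low cup, 38 across, 15 high mm; origin at the centre of its underside.
- earbud_case: Bystander, leave it: rounded flat earbud case, 46x60x22 mm; origin at the centre of its underside.
- staple_box: Bystander, leave it: small box of staples, 30x52x21 mm; origin at the centre of its underside.
- glue_stick: Bystander, leave it: glue stick standing upright, 26 across, 89 high mm; origin at the centre of its underside.
Not all that is in view belongs to the job. What is shaped like the label_roll but pink is not meant.

How it is judged (in metres and radians):
On the way, in this order (a step that is already met when the one before it is completed fails the run):
1. the label roll sits flat on the deck round the spindle, let go, while the stylus is still in its stand (horizontal distance between label_roll and spindle_base below 0.006 m and z of label_roll in the frame of label_printer below 0.0335 m and angle between label_roll's own z axis and vertical below 0.08 rad and contact force between the fingers and label_roll below 0.2 N and horizontal distance between stylus_tip and stylus_stand below 0.02 m), for 0.2 s.
2. the stylus is taken out of its stand by the gripper (contact force between the fingers and stylus above 1 N and height (world z) of stylus_tip above 0.055 m), for 0.1 s.
3. the stylus tip presses the key part-way in, square to the panel and lightly (horizontal distance between label_roll and spindle_base below 0.006 m and z of label_roll in the frame of label_printer below 0.0335 m and angle between label_roll's own z axis and vertical below 0.08 rad and contact force between the fingers and label_roll below 0.2 N and value of joint key between 0.002 and 0.009 m and contact force between stylus and key between 1 and 8 N and contact force between the fingers and stylus above 2 N and angle between the z axis of stylus_tip and the z axis of key_top, either way round below 0.16 rad and distance between stylus_tip and key_top below 0.009 m and contact force between the fingers and key below 0.2 N and contact force between the arm and label_printer below 0.5 N), for 0.5 s.
At the end, for the whole second after the job is handed in: Roll on the spindle (axes within 6 mm, flat, within 3.5 mm of the deck) and let go; the gripped stylus, tip within 9 mm of the key centre and axis within 0.16 rad of the panel normal, keeps the key 2 to 9 mm in with 1 to 8 N; the robot itself touches neither key nor printer (all of step 3); the arm keeps its last pose, push and grip.
It fails at once if the key is pressed before the roll is on the spindle (value of joint key above 0.002 m and horizontal distance between label_roll and spindle_base above 0.01 m).
It fails at once if the key is pressed with the robot's own fingers or arm (contact force between the arm and key above 1 N).
It fails at once if the key is rammed: the stylus pushes it with more than 20 N (contact force between stylus and key above 20 N).
It fails at once if another thing on the desk is moved more than 3 cm (distance of any of eraser, washi_1, washi_2, tea_light, earbud_case, staple_box, glue_stick from where it was at the start of the episode above 0.03 m).
It also fails if it takes over 67 s, if anything falls off the work surface, if the arm or the gripper's body presses on something with over 40 N, if the wrist force passes 120 N, or if a joint passes its speed limit or range.

### The arm

A 6-joint arm with a two-finger parallel gripper is mounted at the origin on a cart in front of the work surface, level with it; the furniture and walls round the work are solid. World frame = base frame: x ahead of the robot, y to its left, z up, the work surface at z = 0. Lengths are in mm, angles in rad, forces in N, time in s.
With the tool pointing down it reaches from about 300 to 775 mm from the base axis. Payload 14.6 kg.
Tool frame: the origin (TCP) lies at the very end of the fingers, on their centre line; the grasp point (between the pads) lies 19 mm behind it (grip_point_offset is the distance from the TCP to the grasp point, in mm); z points along the fingers, y is the line along which they close (so a half turn about z gives the same grasp; the last joint's range is limited). The gripper opens to 94 mm and grips with 3 to 60 N. Pads are 16 mm wide; open, the fingers measure 119 mm over their backs; the gripper's body (75 mm by 177 mm) begins 78 mm behind the grasp point.
Start: joints at [1.247, 0.3, 1.521, -0, 1.321, -0.067], TCP at [139.69, 531.955, 183.346] pointing down, gripper open.
Joint ranges: [-3.03, 3.03], [-0.79, 2.21], [0.23, 2.52], [-1.04, 4.18], [0, 3.07], [-2.55, 2.55]. Speed limits (rad/s): [2.22, 2.22, 2.57, 3.14, 3.14, 3.14].

### API

Orientations are given as [roll, pitch, yaw] about the fixed x, y, z axes, in that order (R = Rz(yaw) Ry(pitch) Rx(roll)).
In Python, from cell import read_state, camera, camera_info, sign_off, grip_point_offset gives the robot as it stands.
- The arm moves only by the shell command python3 -m handwheel 'ROWS' [FORCE]. ROWS is text: rows parted by semicolons, each of 5 numbers parted by spaces: the shift along the world's x, y, z in units of 40 mm (1.0 is 40 mm), then the turn about the world's z in units of 5 degrees (1.0 is 5 degrees), then the closure, from 0 (fully open) to 1 (shut). In form: dx dy dz yaw gripper; .... A call has 1 to 12 rows; each row shifts and turns the commanded pose from where the row before left it; what a row does not reach is not made up. A row lasts 1/12 s, in which the tool goes at most 41.7 mm and 7.16 degrees, less where a joint would pass 70% of its speed; a pose out of reach is approached as far as the arm can. A call is refused whole if a number of a shift passes 1 or a number of a turn 1, either way. A call with a gripper value outside its range is refused whole. The fingers move at their own pace and stop on an object; FORCE is the grip in N (left out, the last holds). Time passes only in rows, so rows that do not move let the fingers close. It gives the time, the measured TCP pose, the force, the opening and the grip force at its end, in the units of the state.
- read_state(): the state, without advancing time (a new reading comes with each control period).
- camera(name): name is "scene" or "top" or "wrist"; returns (picture, depth): 400x640x3 uint8, red, green, blue; 400x640 float32, mm along the optical axis (not along the pixel's ray), 0 where there is no reading.
- camera_info(name): a dict with "intrinsics" (3x3 intrinsics, pixels), "world_from_camera" (4x4, takes a point from camera to world coordinates). Camera axes: x right, y down, z forward; pixel columns grow to the right and rows downward; lengths in mm; the calibration is good to about 2 mm. A picture is of the moment at which its call begins: read the wrist's pose just before it. camera_info takes no time and is no camera call; for the wrist camera it gives the pose at the moment of the call.
- sign_off(): hands the job in; it is judged then, once.
The state is a dict: "clock": time; "joints": joint angles; "qd": joint speeds; "effort": joint torques, N m; "eef_pos": TCP position; "eef_rot": TCP orientation; "wrist_force": force on the tool from outside, world axes, zero at the start; "moment": the same for the moment, N m; "finger_gap": finger opening in mm; "finger_force": force on a finger pad.
Only numpy, scipy, OpenCV 4.12 (cv2) and the standard library are available. Lean on these libraries where they do the work, as an engineer would, in place of code of your own. Each camera call takes 0.05 s, during which the arm holds its last target. There are 200 camera calls.

## Working session

There is one attempt and no reset: what is moved stays moved. The work goes in short steps, Python scripts to look and compute and a shell command to move; the robot and the scene stay as the last step left them, time stands still between calls to the robot, and variables do not carry over. Pictures are saved under pics/ and viewed, at most 10 in all, crops included, and the job is handed in when it is done.

```bash
mkdir -p pics; cat > h.py <<'E'
import numpy as np, cv2
from cell import *
def snap(n,f,crop=None,s=1):
    p,d=camera(n); i=camera_info(n); np.savez('pics/'+f+'.npz',p=p,d=d,K=i['intrinsics'],T=i['world_from_camera'])
    im=p[:,:,::-1]
    if crop: x0,y0,x1,y1=crop; im=im[y0:y1,x0:x1]
    cv2.imwrite('pics/'+f+'.png',cv2.resize(im,None,fx=s,fy=s,interpolation=cv2.INTER_CUBIC)); return p,d
def load(f):
    z=np.load('pics/'+f+'.npz'); return z['p'],z['d'],np.array(z['K']),np.array(z['T'])
def pt(f,u,v,z=None):
    "world point of a pixel: from depth, or where its ray meets height z"
    p,d,K,T=load(f); r=np.linalg.inv(K)@[u,v,1]
    if z is None:
        w=d[int(v)-1:int(v)+2,int(u)-1:int(u)+2]; k=np.median(w[w>0])
    else: k=(z-T[2,3])/(T[:3,:3]@r)[2]
    return T[:3,:3]@(r*k)+T[:3,3]
E
python3 - <<'E'
from h import *
print(grip_point_offset, read_state())
for n in('top','scene'): snap(n,n+'0')
E
```

```text
18.8 {'clock': 0.0, 'joints': array([ 1.24739752e+00,  3.00487147e-01,  1.52159952e+00, -1.99515251e-05,
        1.32075289e+00, -6.66140565e-02]), 'qd': array([-1.58589811e-03,  8.91563775e-04,  1.06969026e-03,  2.67232119e-05,
        1.78008504e-04,  1.40711759e-03]), 'effort': array([-2.15111027e-04, -5.31792355e+01, -3.52745819e+01,  7.08236522e-02,
        2.41910439e-02, -8.67050039e-05]), 'eef_pos': array([139.60062742, 531.6644491 , 182.76976678]), 'eef_rot': array([-3.14034723e+00, -6.37177376e-05,  2.88481281e+00]), 'wrist_force': array([ 0.23833955, -0.05673252, -0.56838332]), 'moment': array([-0.0132265 ,  0.02560547, -0.0454432 ]), 'finger_force': 0.0, 'finger_gap': 93.9689773299499}
```

View pics/top0.png

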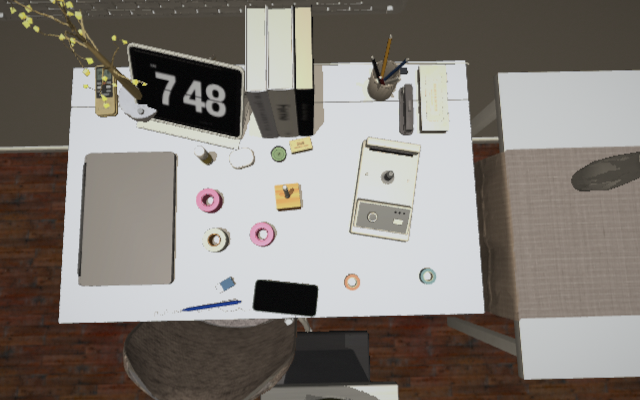

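View pics/scene0.png

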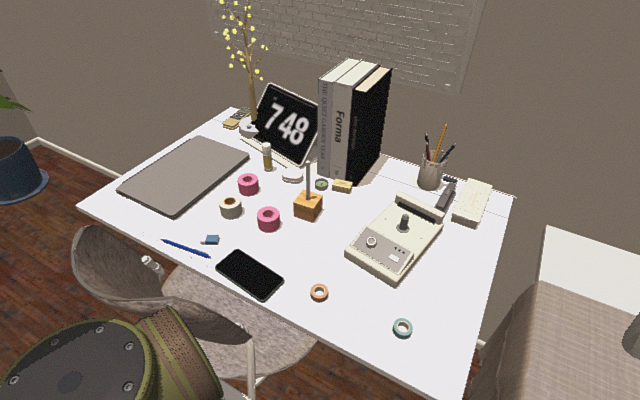

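Top view: the cream ring at (215,239) is the label roll. The look-alikes are pink rings at (208,200) and (262,234), and small tapes at (352,282) and (427,276). The stand with the stylus is at (288,195). The printer is at (385,190), with its spindle at (388,177) and key at (373,217).

```bash
python3 - <<'E'
from h import *
p,d,K,T=load('top0'); print(K,T.round(3))
for n,u,v,z in [('roll',215,239,40),('pink1',208,200,40),('pink2',262,234,40),('stand',288,195,50),('spindle',388,177,74),('key',373,217,58),('PfrontL',351,235,30),('PfrontR',409,241,30),('PrearR',420,145,60),('PrearL',365,137,60),('books',290,135,0),('glue',205,155,89),('washi1',352,282,15),('washi2',427,276,15)]:
    print(n,pt('top0',u,v,z).round(0),pt('top0',u,v).round(0))
a=p[200:270,180:300]; cv2.imwrite('pics/c_roll.png',cv2.resize(a[:,:,::-1],None,fx=5,fy=5,interpolation=cv2.INTER_CUBIC))
b=p[130:250,340:430]; a=p[130:250,250:340]; cv2.imwrite('pics/c_prn.png',cv2.resize(np.hstack([a,b])[:,:,::-1],None,fx=4.4,fy=4.4,interpolation=cv2.INTER_CUBIC))
E
```

```text
[[432.27634931   0.         311.65662834]
 [  0.         432.27634931 204.02594935]
 [  0.           0.           1.        ]] [[-2.100000e-02 -9.900000e-01  1.380000e-01  4.271500e+02]
 [-1.000000e+00  2.000000e-02 -7.000000e-03  3.806900e+01]
 [ 4.000000e-03 -1.390000e-01 -9.900000e-01  1.046692e+03]
 [ 0.000000e+00  0.000000e+00  0.000000e+00  1.000000e+00]]
roll [490. 257.  40.] [493. 266.  -3.]
pink1 [582. 274.  40.] [589. 284.  -1.]
pink2 [500. 148.  40.] [503. 152.  -1.]
stand [589.  86.  50.] [584.  84.  77.]
spindle [ 622. -145.   74.] [ 624. -147.   67.]
key [ 532. -110.   58.] [ 533. -110.   54.]
PfrontL [494. -60.  30.] [496. -63.  -0.]
PfrontR [ 477. -196.   30.] [ 478. -203.   -0.]
PrearR [ 700. -227.   60.] [ 717. -243.    0.]
PrearL [722. -98.  60.] [ 740. -107.   -0.]
books [749.  81.   0.] [743.  80.  19.]
glue [678. 271.  89.] [682. 275.  73.]
washi1 [384. -61.  15.] [384. -62.  -1.]
washi2 [ 395. -238.   15.] [ 394. -242.   -1.]
```

View pics/c_roll.png

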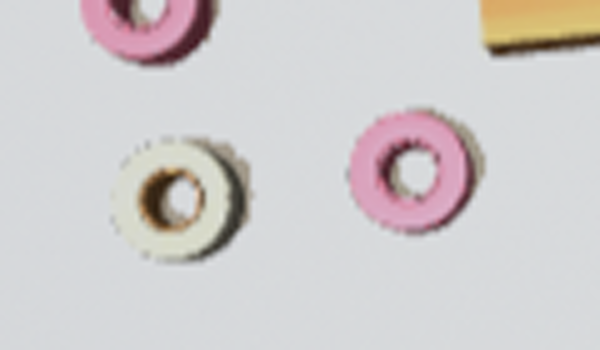

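View pics/c_prn.png

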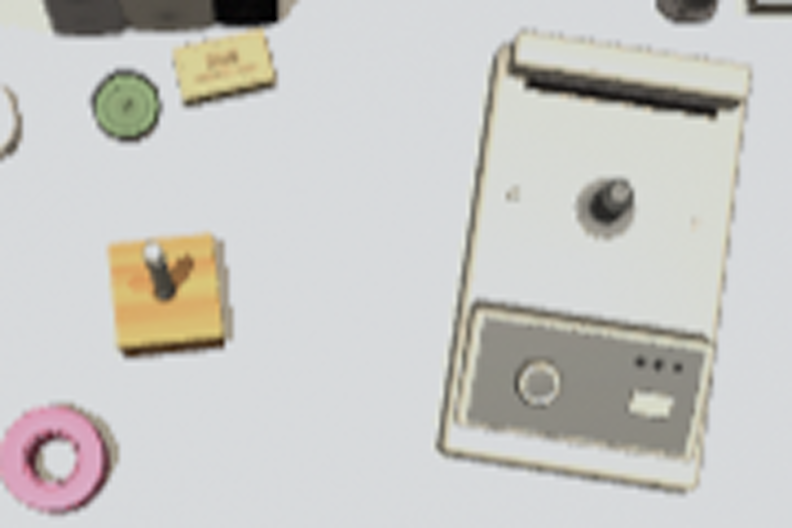

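Close crop: the cream ring with the cardboard core at top-image (214.4,240) is the label roll. The printer is yawed about -8°, with the spindle foot at (387.3,178.4) and the key at (372.7,217). I'll move over the roll and look with the wrist camera.

```bash
python3 -m handwheel '.7 -.55 0 .1 0;.7 -.55 0 .1 0;.7 -.55 0 .1 0;.7 -.55 0 .1 0;.7 -.55 0 .1 0;.7 -.55 0 .1 0;.7 -.55 0 .1 0;.7 -.55 0 .1 0;.7 -.55 0 .1 0;.7 -.55 0 .1 0;.7 -.55 0 .1 0;.7 -.55 0 .2 0'
python3 -m handwheel '0 0 0 0 0;0 0 0 0 0;0 0 0 0 0'
python3 - <<'E'
from h import *
snap('wrist','w1')
p,d,K,T=load('w1'); print(K.round(1),T.round(3))
E
```

```text
clock: 1.1
eef_pos: [476.8, 266.5, 183.2]
eef_rot: [-3.141, -0.0, 2.999]
wrist_force: [0.8, -0.1, -1.3]
finger_gap: 94.0
finger_force: 0.0
clock: 1.35
eef_pos: [475.2, 268.2, 183.0]
eef_rot: [-3.141, -0.001, 2.998]
wrist_force: [-0.0, -0.5, -0.8]
finger_gap: 94.1
finger_force: 0.0
[[341.6   0.  324.5]
 [  0.  341.6 195.7]
 [  0.    0.    1. ]] [[ 1.42000e-01  9.52000e-01  2.70000e-01  3.96443e+02]
 [ 9.90000e-01 -1.37000e-01 -4.00000e-02  2.80841e+02]
 [-1.00000e-03  2.73000e-01 -9.62000e-01  3.85307e+02]
 [ 0.00000e+00  0.00000e+00  0.00000e+00  1.00000e+00]]
```

View pics/w1.png

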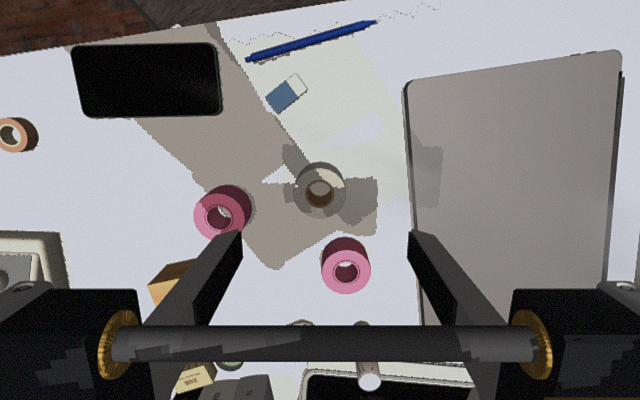

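```bash
python3 - <<'E'
from h import *
print(pt('w1',320,191,40), pt('w1',320,217,40),pt('w1',294,191,40),pt('w1',347,191,40),pt('top0',214.4,239.8,40))
print('pink', pt('w1',220,216,40))
p,*_=load('w1'); cv2.imwrite('pics/c_w1.png',cv2.resize(p[150:230,270:370,::-1],None,fx=6,fy=6,interpolation=cv2.INTER_CUBIC))
E
```

```text
[487.5137123  262.66801985  40.        ] [515.99464643 258.46384104  40.        ] [483.64297311 235.73301694  40.        ] [491.53281088 290.63539926  40.        ] [488.49192337 258.19990247  40.        ]
pink [499.67874114 152.82806773  40.        ]
```

View pics/c_w1.png

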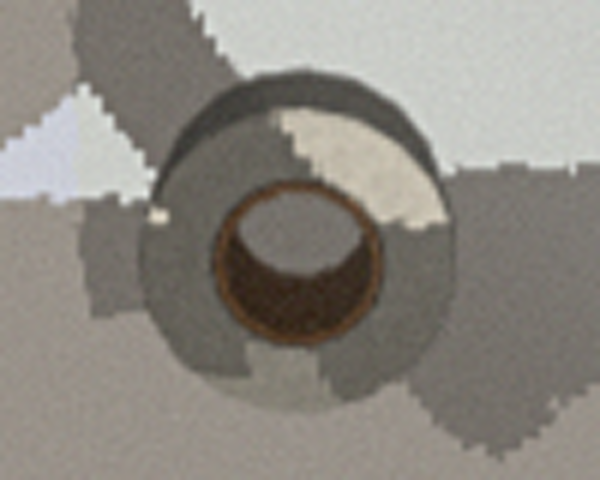

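The top face of the roll is centred at (319.5,193.7), world about (489.5,260). I'll descend and grip.

```bash
python3 -m handwheel '.18 -.1 -.43 0 0;.18 -.1 -.43 0 0;0 0 -.43 0 0;0 0 -.43 0 0;0 0 -.43 0 0;0 0 -.43 0 0;0 0 -.43 0 0;0 0 -.43 0 0;0 0 -.43 0 0;0 0 -.43 0 0;0 0 0 0 0;0 0 0 0 0' 12
python3 -m handwheel '0 0 0 0 .3;0 0 0 0 .5;0 0 0 0 .5;0 0 0 0 .5;0 0 0 0 .5;0 0 0 0 .5;0 0 0 0 .5;0 0 0 0 .5' 12
```

```text
clock: 2.4
eef_pos: [489.2, 260.6, 11.3]
eef_rot: [-3.141, -0.001, 3.0]
wrist_force: [0.1, 0.4, 1.1]
finger_gap: 94.5
finger_force: 0.0
clock: 3.07
eef_pos: [490.2, 260.0, 11.5]
eef_rot: [3.141, 0.0, 2.998]
wrist_force: [-0.4, 0.4, 3.3]
finger_gap: 55.8
finger_force: 12.0
```

```bash
python3 - <<'E'
from h import *
print(pt('top0',387.3,178.4,30),pt('top0',390.6,173.4,74),pt('top0',390.9,173.2,74),pt('top0',372.7,217,57))
E
python3 -m handwheel '0 0 .4 0 .5;0 0 .9 0 .5;0 -.3 .9 0 .5;0 -.9 .5 0 .5;0 -.95 0 0 .5;0 -.95 0 0 .5;0 -.95 0 0 .5;0 -.95 0 0 .5;0 -.95 0 0 .5;0 -.8 0 0 .5;.2 -.5 0 0 .5;0 0 0 0 .5'
```

```text
[ 627.6336554  -151.94600034   30.        ] [ 630.49239474 -151.83087745   74.        ] [ 630.94702382 -152.54190508   74.        ] [ 532.49868217 -109.18683839   57.        ]
clock: 4.07
eef_pos: [498.6, -33.4, 119.4]
eef_rot: [-3.141, 0.0, 2.995]
wrist_force: [1.1, 0.7, -1.3]
finger_gap: 56.0
finger_force: 12.0
```

```bash
python3 -m handwheel '.6 0 0 0 .5;.8 -.1 0 0 .5;.8 -.2 0 0 .5;.6 -.2 0 0 .5;.45 -.1 0 0 .5;0 0 0 0 .5;0 0 0 0 .5;0 0 0 0 .5'
python3 - <<'E'
from h import *
p,d=snap('wrist','w2')
E
```

```text
clock: 4.73
eef_pos: [627.3, -53.5, 118.9]
eef_rot: [3.142, -0.001, 2.999]
wrist_force: [0.3, 1.0, -0.7]
finger_gap: 56.1
finger_force: 12.0
```

View pics/w2.png

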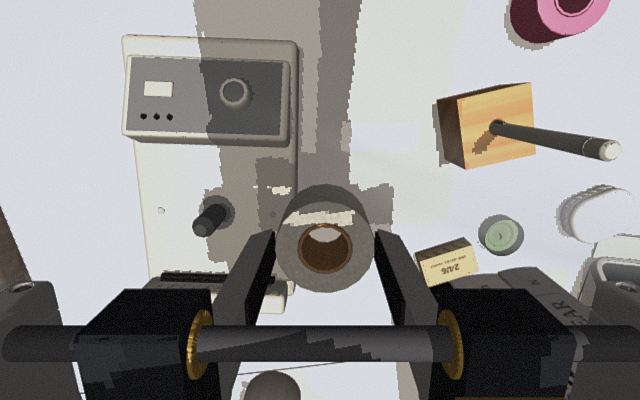

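Wrist view: the held roll is centred at (325,247). The spindle top is at (202,228) and its foot near (217,211). The key is at (235,93), the stand hole at (497,127) and the stylus top at (608,150).

```bash
python3 - <<'E'
from h import *
s=read_state(); print(s['eef_pos'].round(1))
f='w2'
R=pt(f,325,247,147.5); S=pt(f,202,228,74); B=pt(f,217,211,30); k=pt(f,235,92.5,57)
print('roll',R,'sp top',S,'foot',B,'key',k)
print('stylus top',pt(f,609,150,166),'hole',pt(f,497,127.5,50),'corners',[pt(f,*c,50).round(0) for c in((453,98),(533,84),(535,150),(464,168))])
v=S-k; print('key->spindle',np.hypot(*v[:2]), np.degrees(np.arctan2(v[1],v[0])))
# front edge direction at z~? and left side edge
for a,b,z in [((127,56),(290,62),56),((125,37),(298,42),35),((138,150),(148,290),30)]:
    e=pt(f,*b,z)-pt(f,*a,z); print(np.degrees(np.arctan2(e[1],e[0])))
E
```

```text
[627.4 -53.5 119.3]
roll [626.81423725 -52.34522371 147.5       ] sp top [ 630.41480794 -148.95165395   74.        ] foot [ 630.92292418 -150.8587319    30.        ] key [ 534.83254692 -106.4564745    57.        ]
stylus top [589.47248487  83.66413525 166.        ] hole [589.31879026  88.88787739  50.        ] corners [array([562.,  56.,  50.]), array([561., 116.,  50.]), array([611., 119.,  50.]), array([618.,  62.,  50.])]
key->spindle 104.60310176346016 -23.969583834045693
79.82136227280162
80.26678672429873
-12.630457296073393
```

```bash
python3 -m handwheel '.08 -.3 0 0 .5;0 -.7 0 0 .5;0 -.8 0 0 .5;0 -.5 0 0 .5;0 -.12 0 0 .5;0 0 0 0 .5;0 0 0 0 .5;0 0 -.4 0 .5;0 0 -.4 0 .5;0 0 -.2 0 .5;0 0 0 0 .5;0 0 0 0 .5'
```

```text
clock: 5.78
eef_pos: [631.4, -150.1, 79.6]
eef_rot: [3.142, -0.0, 2.999]
wrist_force: [0.9, -0.4, -0.3]
finger_gap: 56.0
finger_force: 12.0
```

```bash
python3 - <<'E'
from h import *
p,d=snap('wrist','w3'); q,d=snap('top','t3')
a=cv2.resize(p[100:300,200:450],(500,400)); b=cv2.resize(q[130:250,340:430],(300,400),interpolation=cv2.INTER_CUBIC)
cv2.imwrite('pics/c3.png',np.hstack([a,b])[:,:,::-1])
E
```

```text
(no output)
```

View pics/c3.png

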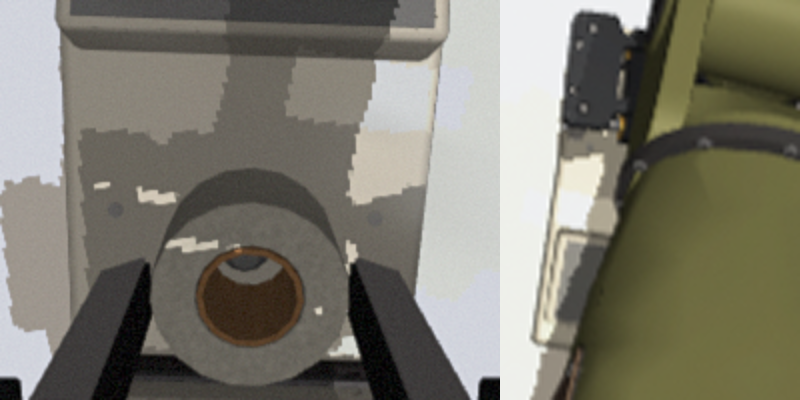

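The dark spindle top shows inside the roll's hole at (245,262), so they are well aligned. I'll lower it and release.

```bash
python3 -m handwheel '0 0 -.25 0 .5;0 0 -.25 0 .5;0 0 0 0 .5'
python3 -m handwheel '0 0 -.2 0 .5;0 0 -.2 0 .5;0 0 -.04 0 .5;0 0 0 0 .5;0 0 0 0 .5'
```

```text
clock: 6.13
eef_pos: [630.2, -150.5, 56.8]
eef_rot: [3.141, -0.003, 2.998]
wrist_force: [-0.3, -0.6, -1.9]
finger_gap: 56.1
finger_force: 12.0
clock: 6.55
eef_pos: [631.2, -150.9, 41.4]
eef_rot: [3.142, -0.0, 2.998]
wrist_force: [0.5, 0.4, -1.9]
finger_gap: 56.2
finger_force: 12.0
```

```bash
python3 -m handwheel '0 0 0 0 0;0 0 0 0 0;0 0 0 0 0;0 0 0 0 0;0 0 0 0 0;0 0 0 0 0;0 0 .3 0 0;0 0 .8 0 0;0 0 .9 0 0;0 0 .9 0 0;0 0 .7 0 0;0 0 .1 0 0'
python3 -m handwheel '-.1 .3 0 0 0;-.15 .8 0 -.1 0;-.15 .8 0 -.1 0;-.15 .8 0 -.1 0;-.15 .8 0 -.07 0;-.15 .8 0 0 0;0 .4 0 0 0;0 0 0 0 0;0 0 0 0 0;0 0 0 0 0'
python3 - <<'E'
from h import *
p,d=snap('wrist','w4')
q,d=snap('top','t4')
a=cv2.resize(p,(640,400)); b=cv2.resize(q[130:250,340:430],(150,200))
b=np.vstack([b,np.zeros((200,150,3),np.uint8)])
cv2.imwrite('pics/c4.png',np.hstack([a,b])[:,:,::-1])
E
```

```text
clock: 7.55
eef_pos: [632.9, -151.3, 197.1]
eef_rot: [-3.14, 0.009, 2.998]
wrist_force: [-0.1, 0.2, -0.4]
finger_gap: 94.0
finger_force: 0.0
clock: 8.38
eef_pos: [596.9, 36.8, 189.0]
eef_rot: [-3.141, -0.001, 2.966]
wrist_force: [0.5, 0.1, -0.6]
finger_gap: 94.1
finger_force: 0.0
```

View pics/c4.png

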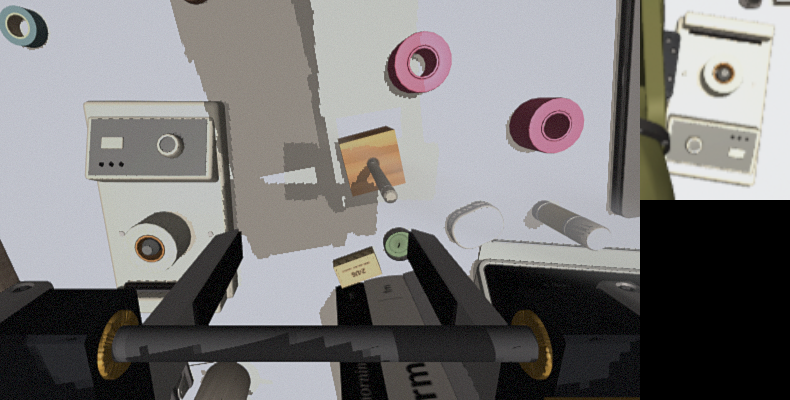

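The roll sits on the spindle in both views. The stylus top is at (391,196), it leaves its hole at (373,162), and the key is at (168.5,145.5).

```bash
python3 - <<'E'
from h import *
f='w4'; print(read_state()['eef_pos'].round(1))
print('top',pt(f,391,196,166),'hole',pt(f,373,162,50),'t0',pt('top0',284.8,186.4,166),pt('top0',287.3,197,50))
print('key',pt(f,168.5,145.5,57),'book',pt(f,390,290),'roll',pt(f,149,249,70),'sp',pt(f,148,247,74))
for z in(54,57): print(pt(f,168.5,145.5,z)-pt(f,148,247,74))
E
```

```text
[597.1  36.3 189.3]
top [589.92511212  84.76826756 166.        ] hole [587.77020171  88.48565812  50.        ] t0 [588.15546903  86.36973036 166.        ] [584.1356274   87.20309194  50.        ]
key [ 535.15812758 -106.65405311   57.        ] book [744.59036381  88.76642248  35.74415995] roll [ 632.72535922 -151.64505537   70.        ] sp [ 629.02803125 -149.42377555   74.        ]
[-93.7252418   41.35156001 -20.        ]
[-93.86990367  42.76972244 -17.        ]
```

```bash
python3 -m handwheel '-.11 .6 0 0 0;-.1 .65 0 0 0;0 0 0 0 0;0 0 0 0 0;0 0 -.4 0 0;0 0 -.5 0 0;0 0 -.5 0 0;0 0 -.5 0 0;0 0 -.4 0 0;0 0 -.12 0 0;0 0 0 0 0;0 0 0 0 0'
python3 -m handwheel '0 0 0 0 .4;0 0 0 0 .8;0 0 0 0 1;0 0 0 0 1;0 0 0 0 1;0 0 0 0 1;0 0 0 0 1;0 0 0 0 1;0 0 0 0 1;0 0 0 0 1;0 0 0 0 1;0 0 0 0 1' 8
```

```text
clock: 9.48
eef_pos: [589.3, 86.5, 93.6]
eef_rot: [3.142, 0.001, 2.965]
wrist_force: [0.3, -0.1, -0.3]
finger_gap: 93.7
finger_force: 0.0
clock: 10.48
eef_pos: [588.9, 87.2, 92.9]
eef_rot: [-3.142, -0.0, 2.966]
wrist_force: [0.4, -0.0, 0.3]
finger_gap: 17.6
finger_force: 0.0
```

```bash
python3 -m handwheel '0 0 0 0 1;0 0 0 0 1;0 0 0 0 1;0 0 0 0 1;0 0 0 0 1;0 0 0 0 1' 8
```

```text
clock: 10.98
eef_pos: [588.9, 87.1, 92.9]
eef_rot: [-3.142, -0.0, 2.966]
wrist_force: [0.0, -0.8, -0.5]
finger_gap: 9.7
finger_force: 8.0
```

```bash
python3 -m handwheel '0 0 .2 0 1;0 0 .3 0 1;0 0 .3 0 1;0 0 0 0 1;0 0 0 0 1'
python3 -m handwheel '-.1 .02 0 0 1;-.1 .02 0 0 1;-.1 .02 -.01 0 1;-.1 .02 -.02 0 1;-.1 .02 -.03 0 1;-.1 .02 -.03 0 1;-.1 .02 -.03 0 1;-.12 .01 -.04 0 1;0 0 0 0 1;0 0 0 0 1'
python3 - <<'E'
from h import *
p,d=snap('wrist','w5'); q,_=snap('scene','s5')
a=cv2.resize(p[120:360,200:440],(400,400)); b=cv2.resize(q[130:230,260:360],(400,400),interpolation=cv2.INTER_CUBIC)
cv2.imwrite('pics/c5.png',np.hstack([a,b])[:,:,::-1])
E
```

```text
clock: 11.4
eef_pos: [589.4, 87.2, 126.2]
eef_rot: [3.141, 0.002, 2.966]
wrist_force: [-0.1, 0.3, -0.5]
finger_gap: 9.6
finger_force: 8.0
clock: 12.23
eef_pos: [555.7, 93.2, 118.4]
eef_rot: [-3.141, -0.001, 2.966]
wrist_force: [-0.3, -0.7, 0.4]
finger_gap: 9.8
finger_force: 8.0
```

View pics/c5.png

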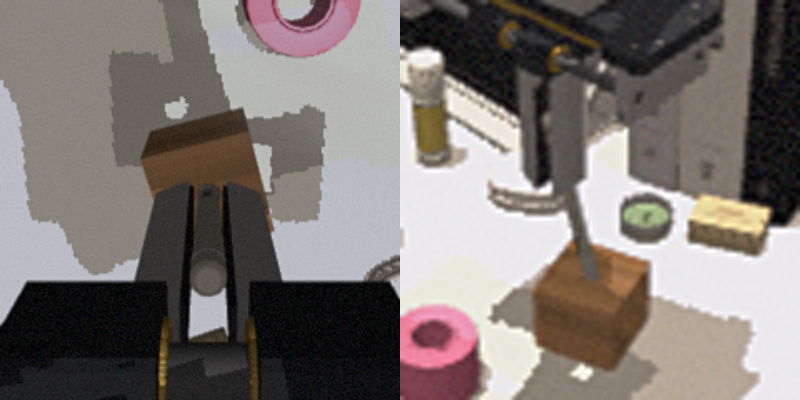

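Left: the stylus tail end is at wrist pixel (324.8,286.8). Right: the stylus is visibly leaning in the fingers, with its tip still in the stand. I'll work out the tilt from the tail end.

```bash
python3 - <<'E'
from h import *
p,d,K,T=load('w5'); g=np.array([555.7,93.2,118.4+18.8]); L=160-105.7; Ti=np.linalg.inv(T)
def proj(w): c=Ti[:3,:3]@w+Ti[:3,3]; c=K@c; return c[:2]/c[2]
a=np.array([-.985,.174,0])
for th in(0,10,15,20,25,30):
    t=np.radians(th); e=g+L*(np.sin(t)*a+[0,0,np.cos(t)]); print(th,proj(e).round(1))
print('depth at tail',pt('w5',324.8,286.8),pt('w5',324.8,284),'grip px',proj(g))
E
```

```text
0 [322.5 292.1]
10 [322.4 271.2]
15 [322.4 260.1]
20 [322.4 248.8]
25 [322.4 237.5]
30 [322.4 226.3]
depth at tail [553.06165629  94.68536012 192.03961389] [552.00245296  94.8732068  191.60860875] grip px [323.07337248 241.12248305]
```

```bash
python3 - <<'E'
from h import *
for u,v in [(307.5,197),(306.5,193),(305,188),(304,183),(303.5,180)]: print('scene',u,v,pt('s5',u,v).round(1))
p,d,K,T=load('w5')
for v in range(228,296,4):
    w=pt('w5',324.5,v); print('wrist',v,w.round(1),p[v,324])
E
```

```text
scene 307.5 197 [581.6  81.   59.1]
scene 306.5 193 [578.1  81.7  74.6]
scene 305 188 [572.3  82.4  94.5]
scene 304 183 [569.4  83.2 111.8]
scene 303.5 180 [567.   83.  122.7]
wrist 228 [581.   89.5  50.5] [90 68 48]
wrist 232 [579.2  89.8  64. ] [58 57 49]
wrist 236 [573.   90.9  87.5] [33 33 29]
wrist 240 [570.3  91.4 101.2] [53 51 47]
wrist 244 [567.   92.  115.6] [44 43 40]
wrist 248 [563.6  92.6 129.3] [47 50 42]
wrist 252 [560.6  93.2 141.6] [51 45 41]
wrist 256 [558.3  93.6 151.6] [51 48 44]
wrist 260 [556.   94.  161.1] [53 48 46]
wrist 264 [553.9  94.4 169.7] [53 43 45]
wrist 268 [551.5  94.8 178.3] [49 47 48]
wrist 272 [550.4  95.  184.1] [50 44 41]
wrist 276 [549.5  95.2 189.4] [64 64 58]
wrist 280 [550.4  95.  191.1] [84 80 75]
wrist 284 [552.   94.7 191.6] [92 89 82]
wrist 288 [553.5  94.5 192.3] [96 89 85]
wrist 292 [555.3  94.2 192.4] [99 96 89]
```

The tilt is only about 13°. The stylus pivoted about the top of the pads and so slid off-centre on them. I'll go back upright, reseat it, and regrip with an offset so the lean ends up centred.

```bash
python3 -m handwheel '.12 -.02 .04 0 1;.12 -.02 .04 0 1;.12 -.02 .04 0 1;.12 -.02 .03 0 1;.12 -.02 .02 0 1;.12 -.02 .01 0 1;.1 -.02 0 0 1;.08 -.01 0 0 1;0 0 0 0 1;0 0 0 0 1' 5
python3 -m handwheel '0 0 -.2 0 1;0 0 -.2 0 1;0 0 -.1 0 1;0 0 0 0 1' 4
python3 - <<'E'
from h import *
snap('wrist','w6'); snap('scene','s6')
for v in range(228,300,6): print(v,pt('w6',324.5,v).round(1))
E
```

```text
clock: 13.17
eef_pos: [592.2, 87.1, 125.6]
eef_rot: [-3.142, 0.0, 2.966]
wrist_force: [0.0, 0.4, -0.8]
finger_gap: 9.7
finger_force: 5.0
clock: 13.5
eef_pos: [591.4, 87.1, 104.1]
eef_rot: [-3.141, -0.002, 2.966]
wrist_force: [-0.1, -0.7, 0.0]
finger_gap: 9.7
finger_force: 4.0
228 [587.1  88.8 114.8]
234 [587.8  88.7 122.4]
240 [588.2  88.6 130.4]
246 [588.3  88.6 138.3]
252 [588.7  88.6 145. ]
258 [588.8  88.5 151.7]
264 [589.4  88.4 156.8]
270 [589.2  88.5 163.4]
276 [589.9  88.4 167.6]
282 [589.8  88.4 173. ]
288 [590.2  88.3 177.4]
294 [591.9  88.  179.3]
```

```bash
python3 -m handwheel '0 0 -.2 0 1;0 0 -.08 0 1;0 0 0 0 1;0 0 0 0 .7;0 0 0 0 .7;0 0 0 0 .7;0 0 0 0 .7'
python3 - <<'E'
from h import *
snap('wrist','w7')
p,d,K,T=load('w7')
for v in range(210,320,7): print(v,pt('w7',324.5,v).round(1),p[v,324])
E
```

```text
clock: 14.18
eef_pos: [592.2, 87.2, 94.8]
eef_rot: [3.142, 0.0, 2.966]
wrist_force: [0.4, 0.0, -1.0]
finger_gap: 27.9
finger_force: 0.0
210 [586.7  88.9  72.9] [64 60 57]
217 [587.3  88.8  85.4] [57 61 54]
224 [588.2  88.7  96.1] [60 59 55]
231 [588.8  88.6 106.3] [63 63 60]
238 [589.5  88.5 115.4] [60 55 53]
245 [590.   88.4 123.9] [57 55 50]
252 [590.5  88.3 131.8] [65 64 57]
259 [591.2  88.2 138.3] [62 61 55]
266 [591.3  88.2 145.7] [56 54 48]
273 [591.6  88.1 152.1] [60 60 50]
280 [592.2  88.  157.5] [62 57 55]
287 [592.6  88.  162.9] [62 59 55]
294 [594.4  87.6 165.6] [89 86 77]
301 [597.3  87.1 166.3] [97 95 90]
308 [701.5  68.5  15. ] [84 80 65]
315 [704.5  68.   21.5] [199 194 151]
```

```bash
python3 -m handwheel '.17 -.03 0 0 .7;0 0 0 0 .7;0 0 0 0 1;0 0 0 0 1;0 0 0 0 1;0 0 0 0 1;0 0 0 0 1;0 0 0 0 1;0 0 0 0 1' 8
python3 -m handwheel '0 0 .2 0 1;0 0 .3 0 1;0 0 .3 0 1;0 0 0 0 1;0 0 0 0 1'
python3 -m handwheel '-.11 .02 0 0 1;-.11 .02 0 0 1;-.11 .02 -.01 0 1;-.11 .02 -.02 0 1;-.11 .02 -.02 0 1;-.11 .02 -.02 0 1;-.12 .02 -.03 0 1;-.12 .02 -.03 0 1;-.12 .02 -.03 0 1;-.12 .02 -.03 0 1;0 0 0 0 1;0 0 0 0 1'
python3 - <<'E'
from h import *
snap('wrist','w8'); print(read_state()['eef_pos'])
p,d,K,T=load('w8')
for v in range(215,320,7): print(v,pt('w8',324.5,v).round(1),p[v,324])
E
```

```text
clock: 14.98
eef_pos: [598.9, 86.0, 94.5]
eef_rot: [-3.142, -0.0, 2.966]
wrist_force: [-0.3, 0.4, 0.5]
finger_gap: 9.8
finger_force: 8.0
clock: 15.4
eef_pos: [599.4, 86.0, 127.8]
eef_rot: [3.141, 0.002, 2.966]
wrist_force: [-0.2, 0.4, -0.2]
finger_gap: 9.7
finger_force: 8.0
clock: 16.4
eef_pos: [552.9, 94.0, 118.8]
eef_rot: [-3.141, -0.001, 2.966]
wrist_force: [-0.2, -0.5, 0.9]
finger_gap: 9.5
finger_force: 8.0
[553.10028866  93.98983791 118.83514537]
215 [566.9  92.3  50.7] [93 65 41]
222 [573.1  91.2  50.5] [88 64 43]
229 [579.2  90.1  50.5] [90 67 49]
236 [571.7  91.5  84.3] [26 22 27]
243 [560.8  93.4 122.3] [45 46 40]
250 [551.6  95.1 152.9] [49 44 42]
257 [544.2  96.4 176.8] [69 68 66]
264 [541.8  96.9 188.4] [65 62 57]
271 [544.2  96.4 190. ] [96 94 86]
278 [546.9  96.  191.2] [96 91 84]
285 [6.607e+02 7.560e+01 3.000e-01] [179 182 188]
292 [6.69e+02 7.41e+01 1.00e-01] [184 185 194]
299 [6.771e+02 7.270e+01 4.000e-01] [183 187 198]
306 [685.3  71.2   0.8] [186 189 195]
313 [693.8  69.7   0.7] [183 184 195]
```

```bash
python3 - <<'E'
from h import *
for u in (300,306,312,338,344,350):
    print(u,[tuple(pt('w8',u,v).round(0).astype(int)) for v in range(228,300,8)])
E
```

```text
300 [(np.int64(575), np.int64(70), np.int64(51)), (np.int64(541), np.int64(84), np.int64(153)), (np.int64(542), np.int64(84), np.int64(163)), (np.int64(542), np.int64(85), np.int64(172)), (np.int64(542), np.int64(86), np.int64(180)), (np.int64(542), np.int64(86), np.int64(188)), (np.int64(542), np.int64(87), np.int64(195)), (np.int64(542), np.int64(87), np.int64(202)), (np.int64(542), np.int64(87), np.int64(207))]
306 [(np.int64(575), np.int64(75), np.int64(51)), (np.int64(542), np.int64(87), np.int64(153)), (np.int64(542), np.int64(87), np.int64(163)), (np.int64(542), np.int64(88), np.int64(172)), (np.int64(542), np.int64(88), np.int64(181)), (np.int64(543), np.int64(89), np.int64(188)), (np.int64(542), np.int64(89), np.int64(195)), (np.int64(542), np.int64(89), np.int64(202)), (np.int64(543), np.int64(90), np.int64(207))]
312 [(np.int64(576), np.int64(80), np.int64(51)), (np.int64(543), np.int64(90), np.int64(152)), (np.int64(544), np.int64(90), np.int64(160)), (np.int64(544), np.int64(90), np.int64(170)), (np.int64(544), np.int64(91), np.int64(178)), (np.int64(544), np.int64(91), 
[... 734 characters left out ...]
4(546), np.int64(106), np.int64(172)), (np.int64(545), np.int64(105), np.int64(181)), (np.int64(545), np.int64(105), np.int64(188)), (np.int64(545), np.int64(104), np.int64(195)), (np.int64(545), np.int64(104), np.int64(201)), (np.int64(545), np.int64(104), np.int64(207))]
350 [(np.int64(582), np.int64(111), np.int64(51)), (np.int64(546), np.int64(110), np.int64(153)), (np.int64(546), np.int64(109), np.int64(163)), (np.int64(546), np.int64(108), np.int64(172)), (np.int64(546), np.int64(108), np.int64(180)), (np.int64(546), np.int64(107), np.int64(188)), (np.int64(546), np.int64(107), np.int64(195)), (np.int64(546), np.int64(106), np.int64(201)), (np.int64(522), np.int64(107), np.int64(245))]
```

Tilt is now about 16.7°, held diagonally across the fingers and well inside the 9° tolerance about 20°. I'll grip harder, lift out, and carry it to just off the key.

```bash
python3 -m handwheel '0 0 0 0 1;0 0 0 0 1;0 0 .2 0 1;0 0 .4 0 1;0 0 .5 0 1;0 0 .5 0 1;0 0 .4 0 1;0 0 0 0 1;0 0 0 0 1' 25
python3 -m handwheel '-.1 -.2 0 0 1;-.2 -.5 0 0 1;-.2 -.7 0 0 1;-.3 -.8 0 0 1;-.3 -.8 0 0 1;-.2 -.8 0 0 1;-.2 -.6 0 0 1;-.1 -.35 0 0 1;0 -.08 0 0 1;0 0 0 0 1;0 0 0 0 1;0 0 0 0 1'
python3 - <<'E'
from h import *
snap('wrist','w9'); snap('scene','s9'); s=read_state(); t=s['eef_pos']; print(t,s['finger_gap'])
p,d,K,T=load('w9')
for v in range(190,290,7): print(v,pt('w9',324.5,v).round(1),p[v,324])
# scene: where the stylus should be
p,d,K,T=load('s9'); Ti=np.linalg.inv(T)
def proj(w): c=K@(Ti[:3,:3]@w+Ti[:3,3]); return c[:2]/c[2]
tip=t+[38.8,-6.8,-82.2]; ax=np.array([-.283,.05,.958])
for s_ in (-6,0,5,15,30,45,60,75):
    u,v=proj(tip+s_*ax); u,v=int(u),int(v); print(s_,(tip+s_*ax).round(1),u,v,[int(pt('s9',x,v)[2]) for x in range(u-5,u+6)])
E
```

```text
clock: 17.2
eef_pos: [553.5, 93.9, 199.5]
eef_rot: [3.141, 0.001, 2.966]
wrist_force: [-0.0, -0.1, -1.0]
finger_gap: 9.3
finger_force: 25.0
clock: 18.2
eef_pos: [489.3, -98.4, 198.6]
eef_rot: [3.141, -0.001, 2.967]
wrist_force: [0.2, 0.7, -0.3]
finger_gap: 9.6
finger_force: 25.0
[489.41371254 -98.46365276 198.74087622] 9.322532605006577
190 [ 507.8 -100.9   31.2] [94 89 83]
197 [ 514.7 -102.1   35.4] [59 57 57]
204 [ 521.8 -103.4   38.5] [56 54 58]
211 [ 525.2 -104.    52.5] [88 84 75]
218 [ 532.5 -105.3   54.1] [64 66 65]
225 [ 539.7 -106.5   56.1] [71 74 71]
232 [ 550.3 -108.4   49.3] [74 73 75]
239 [ 504.8 -100.3  177.6] [42 45 41]
246 [492.7 -98.2 216.7] [43 43 41]
253 [484.5 -96.7 243.7] [48 49 42]
260 [478.5 -95.6 263.7] [45 47 39]
267 [478.7 -95.7 269.8] [90 88 76]
274 [481.6 -96.2 270.5] [94 90 80]
281 [484.5 -96.7 271.2] [89 85 78]
288 [ 627.5 -122.1   34.5] [134 128 119]
-6 [ 529.9 -105.6  110.8] 370 221 [-1, -1, -1, -1, -2, 1, 119, 116, 29, 29, 30]
0 [ 528.2 -105.3  116.5] 370 220 [-1, -1, -1, -1, 0, 122, 127, 123, 31, 27, 27]
5 [ 526.8 -105.   121.3] 370 219 [-1, 0, -1, 0, 1, 130, 131, 131, 29, 2, 26]
15 [ 524.  -104.5  130.9] 369 216 [-2, -2, -2, -2, 0, 138, 143, 143, 141, 139, 0]
30 [ 519.7 -103.8  145.3] 369 212 [0, -1, -2, -1, 153, 156, 158, 158, 155, 0, -1]
45 [ 515.5 -103.   159.7] 369 208 [0, 0, 0, 0, 169, 170, 171, 170, 168, 0, -1]
60 [ 511.2 -102.3  174. ] 368 204 [-1, -1, -1, 0, 179, 183, 184, 184, 184, 179, 0]
75 [ 507.  -101.5  188.4] 368 200 [-1, -2, -2, 0, 196, 197, 198, 198, 196, 0, -1]
```

```bash
python3 - <<'E'
from h import *
for v in range(216,228):
    r=[(u,pt('s9',u,v)) for u in range(366,375)]; p,d,*_=load('s9')
    print(v,[(u,*[int(x) for x in w]) for u,w in r if 90<w[2]<150])
p,d,K,T=load('s9')
print('raw',[[int(x) for x in d[v,366:376]] for v in range(218,226)])
for f,c in (('w4',(168,145)),('w9',None),('w2',(235,93))):
    p,d,K,T=load(f)
    if c is None:
        Ti=np.linalg.inv(T); q=K@(Ti[:3,:3]@np.array([534.5,-107,57.])+Ti[:3,3]); c=(int(q[0]/q[2]),int(q[1]/q[2]))
    g=cv2.cvtColor(p,cv2.COLOR_RGB2GRAY); x,y=c; s=26; a=cv2.resize(g[y-s:y+s,x-s:x+s],None,fx=6,fy=6,interpolation=cv2.INTER_CUBIC)
    h=cv2.HoughCircles(cv2.GaussianBlur(a,(7,7),0),cv2.HOUGH_GRADIENT,1,20,param1=80,param2=18,minRadius=45,maxRadius=120)
    if h is not None:
        for cx,cy,r in h[0][:4]:
            u,v=x-s+cx/6,y-s+cy/6; print(f,c,u.round(1),v.round(1),'rpx',r/6,pt(f,u,v,57.5).round(1))
E
```

```text
216 [(369, 517, -104, 138), (370, 513, -107, 143), (371, 514, -109, 143), (372, 517, -110, 141), (373, 520, -111, 139)]
217 [(369, 519, -104, 134), (370, 516, -107, 137), (371, 516, -109, 139), (372, 518, -110, 138), (373, 519, -112, 137)]
218 [(369, 518, -104, 131), (370, 518, -106, 133), (371, 516, -109, 136), (372, 517, -111, 136), (373, 521, -112, 133)]
219 [(370, 518, -107, 130), (371, 518, -109, 131), (372, 519, -111, 131)]
220 [(370, 522, -106, 122), (371, 519, -109, 127), (372, 524, -109, 123)]
221 [(371, 524, -108, 119), (372, 528, -108, 116)]
222 []
223 []
224 []
225 []
226 []
227 []
raw [[963, 963, 964, 773, 768, 767, 767, 771, 962, 964], [962, 959, 960, 962, 772, 772, 770, 962, 962, 918], [957, 956, 957, 957, 778, 773, 775, 956, 917, 916], [954, 955, 957, 956, 956, 781, 784, 911, 910, 910], [950, 952, 952, 950, 956, 788, 911, 909, 911, 909], [948, 943, 949, 949, 948, 908, 908, 908, 907, 908], [949, 946, 945, 946, 907, 905, 904, 906, 904, 907], [943, 943, 944, 902, 902, 901, 902, 903, 902, 904]]
w4 (168, 145) 167.4 144.6 rpx 10.616667 [ 534.1 -107.2   57.5]
w4 (168, 145) 170.9 143.9 rpx 13.900001 [ 534.1 -103.6   57.5]
w4 (168, 145) 170.2 148.2 rpx 14.7 [ 538.  -105.5   57.5]
w4 (168, 145) 164.1 145.1 rpx 7.85 [ 534.  -110.5   57.5]
w2 (235, 93) 232.8 91.4 rpx 10.05 [ 533.9 -107.8   57.5]
```

```bash
python3 - <<'E'
from h import *
p,d,K,T=load('scene0'); g=cv2.cvtColor(p,cv2.COLOR_RGB2GRAY); x,y,s=371,241,20
a=cv2.resize(g[y-s:y+s,x-s:x+s],None,fx=8,fy=8,interpolation=cv2.INTER_CUBIC)
h=cv2.HoughCircles(cv2.GaussianBlur(a,(7,7),0),cv2.HOUGH_GRADIENT,1,20,param1=80,param2=15,minRadius=25,maxRadius=80)
for cx,cy,r in h[0][:4]:
    u,v=x-s+cx/8,y-s+cy/8; print(u,v,r/8,pt('scene0',u,v,57.5).round(1),pt('scene0',u,v).round(1))
print(pt('scene0',371.5,241,57.5).round(1), 'spindle top(404,217)',pt('scene0',404,217,74).round(1), 'stylus top',pt('scene0',308,162,166).round(1))
print('tip',pt('s9',371,222).round(1),pt('s9',371,222.5,112).round(1))
E
```

```text
372.0625 240.9375 4.0125 [ 529.  -116.    57.5] [ 534.4 -114.4   51.3]
370.6875 243.1875 5.1 [ 521.3 -116.    57.5] [ 527.6 -114.1   50.3]
[ 528.2 -115.    57.5] spindle top(404,217) [ 619.7 -154.9   74. ] stylus top [582.9  80.  166. ]
tip [609.1 -82.2  29.9] [ 527.8 -107.5  112. ]
```

Key from the wrist views: (534.2,-107.4,56.5). Tip: about (528.6,-105.4,117.5). I'll go to 12 mm off the key along its normal, then take a wrist-force baseline.

```bash
python3 -m handwheel '0 0 -.3 0 1;.02 -.02 -.4 0 1;.02 -.01 -.3 0 1;0 0 -.2 0 1;0 0 -.04 0 1;0 0 0 0 1;0 0 0 0 1;0 0 0 0 1'
cat >> h.py <<'E'
def favg(n=12):
    r=[];q=[]
    for _ in range(n): camera('wrist'); s=read_state(); r.append(s['wrist_force']); q.append(s['eef_pos'])
    r=np.array(r); print('F',r.mean(0).round(2),'sd',r.std(0).round(2),'n',(r.mean(0)@[-.337,.059,.94]).round(2),'tcp',np.mean(q,0).round(2),'clk',s['clock'],s['finger_gap'])
E
python3 -c "
from h import *
favg(14)"
```

```text
clock: 18.97
eef_pos: [491.2, -100.4, 150.1]
eef_rot: [-3.141, 0.001, 2.966]
wrist_force: [1.0, -0.2, 0.3]
finger_gap: 9.4
finger_force: 25.0
F [-0.17 -0.08 -0.21] sd [0.35 0.45 0.41] n -0.15 tcp [ 490.97 -100.47  149.55] clk 19.6667 9.54706290738901
```

```bash
python3 -m handwheel '.035 -.005 -.1 0 1;.035 -.005 -.1 0 1;0 0 0 0 1;0 0 0 0 1' ; python3 -c "
from h import *
favg(8)"
python3 -m handwheel '.03 -.005 -.08 0 1;0 0 0 0 1;0 0 0 0 1' ; python3 -c "
from h import *
favg(10)"
```

```text
clock: 20.0
eef_pos: [493.6, -100.8, 140.9]
eef_rot: [3.141, -0.001, 2.966]
wrist_force: [-0.6, 0.1, -0.5]
finger_gap: 9.4
finger_force: 25.0
F [ 0.03 -0.   -0.09] sd [0.38 0.4  0.51] n -0.09 tcp [ 493.7  -100.85  141.38] clk 20.4 9.586168008008235
clock: 20.65
eef_pos: [494.8, -101.0, 137.9]
eef_rot: [3.142, -0.0, 2.966]
wrist_force: [0.6, -0.3, -0.7]
finger_gap: 9.7
finger_force: 25.0
F [ 0.06 -0.03 -0.29] sd [0.5  0.38 0.47] n -0.29 tcp [ 494.9  -101.04  138.15] clk 21.15 9.512880449544559
```

```bash
python3 -m handwheel '.02 0 -.05 0 1;0 0 0 0 1;0 0 0 0 1' ; python3 -c "
from h import *
favg(10)"
python3 -m handwheel '.02 0 -.05 0 1;0 0 0 0 1;0 0 0 0 1' ; python3 -c "
from h import *
favg(10)"
```

```text
clock: 21.4
eef_pos: [495.6, -101.0, 135.9]
eef_rot: [3.142, -0.0, 2.966]
wrist_force: [-0.0, 0.3, -0.9]
finger_gap: 9.2
finger_force: 25.0
F [ 0.11 -0.22 -0.53] sd [0.63 0.51 0.46] n -0.55 tcp [ 495.69 -101.05  136.15] clk 21.9 9.484537562143759
clock: 22.15
eef_pos: [496.6, -101.1, 134.1]
eef_rot: [-3.142, 0.0, 2.966]
wrist_force: [-0.5, 0.9, 1.8]
finger_gap: 9.5
finger_force: 25.0
F [-0.29 -0.18  1.03] sd [0.46 0.36 0.65] n 1.06 tcp [ 496.52 -101.07  134.19] clk 22.65 9.798622180317619
```

Contact (about 1.3 N). I'll press about 4 mm further in two steps.

```bash
python3 -m handwheel '.02 0 -.05 0 1;0 0 0 0 1;0 0 0 0 1' ; python3 -c "
from h import *
favg(10)"
python3 -m handwheel '.02 0 -.05 0 1;0 0 0 0 1;0 0 0 0 1' ; python3 -c "
from h import *
favg(14)
snap('wrist','w10'); snap('top','t10')
for v in range(225,300,6): print(v,pt('w10',324.5,v).round(1))"
```

```text
clock: 22.9
eef_pos: [497.3, -101.1, 132.1]
eef_rot: [-3.142, -0.0, 2.966]
wrist_force: [0.2, -0.1, 1.1]
finger_gap: 9.2
finger_force: 25.0
F [-0.73 -0.25  2.1 ] sd [0.51 0.54 0.51] n 2.21 tcp [ 497.29 -101.06  132.16] clk 23.4 9.601500125087837
clock: 23.65
eef_pos: [498.1, -101.1, 130.1]
eef_rot: [-3.142, -0.0, 2.966]
wrist_force: [-1.4, -0.1, 1.9]
finger_gap: 9.5
finger_force: 25.0
F [-0.85 -0.76  2.29] sd [0.4  0.25 0.59] n 2.4 tcp [ 498.09 -101.06  130.16] clk 24.35 9.236262461776176
225 [ 524.5 -105.    51.7]
231 [ 531.6 -106.2   47.9]
237 [ 514.4 -103.2  103.1]
243 [ 505.8 -101.6  133.7]
249 [ 497.7 -100.1  160.6]
255 [491.3 -99.  181.4]
261 [486.1 -98.1 198.3]
267 [487.5 -98.3 201.1]
273 [490.  -98.7 201.5]
279 [492.3 -99.1 202.6]
285 [ 594.5 -117.4   31.1]
291 [ 601.1 -118.6   31.2]
297 [ 608.1 -119.8   30.6]
```

The key is about 4–5 mm in with roughly 2.6 N. The stylus is about 17° from vertical and has not slipped, and the step has held for more than 0.5 s. Handing in.

```bash
python3 -c "
from cell import *
print(sign_off())"
```

```text
the job is handed in; nothing more can be done
None
```

I handed the job in at about 24 s, and the hand-in gave no verdict: the label roll is on the spindle and let go, and the gripped stylus is holding the key an estimated 4–5 mm in at about 2.6 N, roughly 3° off square to the panel.

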